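Walk the heating block round to its fence

ROBOT

A 6-joint arm with a two-finger parallel gripper is mounted at the origin on a cart in front of the work surface, level with it; the furniture and walls round the work are solid. World frame = base frame: x ahead of the robot, y to its left, z up, the work surface at z = 0. Lengths are in m, angles in degrees, forces in N, time in s.
With the tool pointing down it reaches from about 0.4 to 0.825 m from the base axis. Payload 7 kg.
Tool frame: the origin (TCP) lies at the very end of the fingers, on their centre line; the grasp point (between the pads) lies r.grip_depth behind it (r.grip_depth is the distance from the TCP to the grasp point, in m); z points along the fingers, y is the direction in which the jaws open and shut (so a half turn about z gives the same grasp; the last joint's range is limited). The gripper opens to 88 mm and grips with 3 to 60 N. Pads are 19 mm wide; open, the fingers measure 130 mm over their backs; the gripper's body (78 mm by 193 mm) begins 47 mm behind the grasp point.
Start: joints at [81.079, 20.546, 0.682, 0, -70.136, -16.507], TCP at [0.29, 0.61, 0.227] pointing down, gripper open.
Joint ranges: [-176.03, 176.03], [-82.01, 121.73], [-58.28, 71.71], [-173.87, 95.51], [-174.79, -0.11], [-173.66, 173.66]. Speed limits (degrees/s): [136.94, 136.94, 172.46, 180, 180, 180].

INTERFACE

Orientations are given as [roll, pitch, yaw] about the fixed x, y, z axes, in that order (R = Rz(yaw) Ry(pitch) Rx(roll)).
In Python, from plant import r gives the robot as it stands. The module is installed in compiled form; this text tells all that it offers.
- The arm moves only by the tool step_arm, never from a script. Its argument "increments" is a list of rows, each a list of 3 entries, a list of its own where there are three numbers: the shift along the tool's x, y, z in m, then the turn, a rotation vector about the tool's x, y, z in rad, then the closure, from 0 (fully open) to 1 (shut). In form: [[[x, y, z], [wx, wy, wz], grip], ...]. A call has 1 to 10 rows; each row is the pose to reach, as a shift and turn from the pose commanded when the call began, along the tool's axes at that moment; what a row does not reach only later rows make up. A row lasts 1/10 s, in which the tool goes at most 50 mm and 8.59 degrees, less where a joint would pass 70% of its speed; a pose out of reach is approached as far as the arm can. A call with a gripper value outside its range is refused whole. The fingers move at their own pace and stop on an object; "force" is the grip in N (left out, the last holds). Time passes only in rows, so rows that repeat a pose let the fingers close. It gives the time, the measured TCP pose, the force and the opening at its end, in the units of the state.
- r.get_state(): the state, without advancing time (a new reading comes with each control period).
- r.capture(name): name is "scene" or "top" or "wrist"; returns a dict with "color" (420x560x3 uint8, red, green, blue), "intrinsics" (3x3 intrinsics, pixels), "k1" (the pictures are not rectified: a ray, as slopes to the right and down, at radius r is drawn at 1 + k1 r^2 times it, then the intrinsics apply), "rvec" (rotation vector, rad) and "tvec" (3), from world to camera coordinates, as OpenCV has them; the wrist camera has in their place "T_tool_cam" (4x4, takes a point from camera to tool coordinates, whose origin is the TCP and whose axes are the flange's). Camera axes: x right, y down, z forward; pixel columns grow to the right and rows downward; lengths in m; the calibration is good to about 2 mm. A picture is of the moment at which its call begins: read the wrist's pose just before it. There is no depth.
- r.close_job(): hands the job in, once; it reports no verdict.
The state is a dict: "time_s": time; "joints": joint angles; "qd": joint speeds; "joint_torque": joint torques, N m; "tcp_pos": TCP position; "eef_rot": TCP orientation; "contact_force": force on the tool from outside, world axes, zero at the start; "moment": the same for the moment, N m; "gripper_width": finger opening in m.
Only numpy, scipy, OpenCV 4.12 (cv2) and the standard library are available. Lean on these libraries where they do the work, as an engineer would, in place of code of your own. Each camera call takes 0.05 s, during which the arm holds its last target.

TASK

Only by pushing, turn the heavy aluminium heating block until one of its long sides (either one) squarely faces the grey fence; walk it round about where it stands (pushing alternate corners keeps it from wandering) and keep it off the fence meanwhile: once it is turned, its middle must be within 5 cm of where it began and the block still well clear of the fence. Then push it up until that side lies flush against the fence, with the orange line on the block inside the fence's orange band. Never lift or tip the block, and leave the flask, the timer and the stopper undisturbed.

Things in the scene. Friction and masses are not known exactly. Their poses are not given: they have to be found in the camera images.
- block: pale aluminium heating block, eight wells in its top, about 0.85 kg, 90 mm along its x, 110 mm along its y, 50 mm high; slides under 5 to 10 N, too wide to pinch. Origin: centre of underside. Long sides: x = +45 and -45 mm; a 6 mm orange line runs along x at y = 0 over the top and down both. Pushed square on a side near a corner, it turns about a point roughly 55 mm beyond its centre.
- fence: fixed grey bar screwed to the bench, 260 mm long along its own y, 30 mm high, 14 mm thick, with two screwed feet behind it (up to 47 mm behind the front face). Origin: middle of its front face at bench level; its x points into the bar, away from the block, so the block is on its -x side. An orange band 40 mm wide (y from -20 to +20 mm) marks its middle on the front and top. The block lies flush when its origin is 45 mm in front of the face (x = -45 mm in this frame).
- flask: loose glass conical flask, 69 mm across the base, 148 mm tall, standing to the left; bystander. Origin: centre of its underside.
- timer: loose white count-down timer, 28 x 66 x 62 mm, standing to the right; bystander. Origin: centre of its underside.
- stopper: loose blue stopper, 27 mm across, 24 mm tall, standing to the right; bystander. Origin: centre of its underside.

How it is judged:
By the outcome, as a careful person would: the job done as asked, in the order asked, and still so for the second after the job is handed in, with the robot touching nothing.
It also fails if it takes over 72 s, if anything falls off the work surface, if the arm or the gripper's body presses on something with over 40 N, if the wrist force passes 120 N, or if a joint passes its speed limit or range.

## Working session

There is one attempt and no reset: what is moved stays moved. The work goes in short steps, Python scripts to look and compute and a tool call to move; the robot and the scene stay as the last step left them, time stands still between calls to the robot, and variables do not carry over. Pictures are saved under pics/ and viewed, and the job is handed in when it is done.

Besides the shell and the picture viewer there is one more tool, called after ">>>" by a JSON object that holds its "method" and its "body", one argument or row to a line. step_arm: Moves the arm, as the interface text tells. Its arguments: {"type":"object","properties":{"increments":{"type":"array","items":{"type":"array"}},"force":{"type":"number"}},"required":["increments"]}

```bash
mkdir -p pics
cat > h.py <<'E'
import numpy as np,cv2
from plant import r
def cap(n,f):
    s=r.get_state(); c=r.capture(n); cv2.imwrite('pics/'+f,c['color'][:,:,::-1]); c['state']=s; return c
E
python3 - <<'E'
from h import *
s=r.get_state(); print(s, r.grip_depth)
for n in ('scene','top'):
    c=cap(n,n+'0.png'); print(n,c['intrinsics'],c['k1'],c['rvec'],c['tvec'])
np.save
E
```

```text
{'time_s': 0.0, 'joints': array([ 8.10779686e+01,  2.05926761e+01,  6.33941642e-01, -1.93348088e-02,
       -7.01378396e+01, -1.65077242e+01]), 'qd': array([-0.01308219, -0.01859566,  0.0233749 ,  0.03466114, -0.10751452,
        0.10304034]), 'joint_torque': array([-2.02747979e-03, -5.82716238e+01,  2.93054706e+01,  6.99694276e+00,
        6.95110793e-03, -1.55839580e-04]), 'tcp_pos': array([0.28965641, 0.60913977, 0.22561245]), 'eef_rot': array([ 1.79902242e+02, -1.00168251e-02, -2.54363315e+01]), 'contact_force': array([ 0.15736901, -0.14037105, -0.48773627]), 'moment': array([ 0.02942149, -0.00189058, -0.03582716]), 'gripper_width': 0.08757156206542387} 0.0188
scene [[531.98779601   0.         271.42228765]
 [  0.         531.98779601 207.02403017]
 [  0.           0.           1.        ]] 0.0010535974677093043 [ 0.70640674 -2.293825    1.49142509] [0.46257215 0.15650268 1.29495122]
top [[545.43136789   0.         287.09691972]
 [  0.         545.43136789 212.3061469 ]
 [  0.           0.           1.        ]] -0.05638228619395723 [ 2.17408099 -2.17873005  0.1192809 ] [-0.01091796  0.56848267  1.44540323]
```

View pics/top0.png

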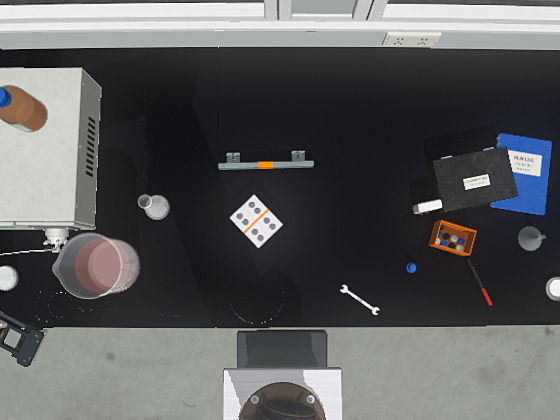

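View pics/scene0.png

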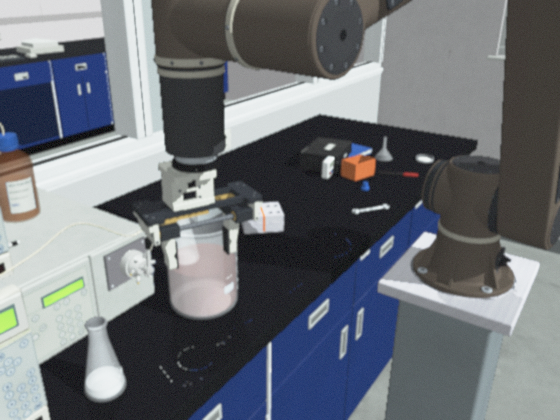

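```bash
cat >> h.py <<'E'
def rays(c,px):
    K=c['intrinsics'];k=c['k1']
    p=cv2.undistortPoints(np.float64(px).reshape(-1,1,2),K,np.array([k,0,0,0,0.])).reshape(-1,2)
    R=cv2.Rodrigues(np.float64(c['rvec']))[0]; t=np.float64(c['tvec']).ravel()
    return -R.T@t, np.c_[p,np.ones(len(p))]@R
def onz(c,px,z):
    o,d=rays(c,px); return (o+d*((z-o[2])/d[:,2:]))[:,:2]
def proj(c,P):
    return cv2.projectPoints(np.float64(P).reshape(-1,1,3),np.float64(c['rvec']),np.float64(c['tvec']),c['intrinsics'],np.array([c['k1'],0,0,0,0.]))[0].reshape(-1,2)
def orange(c):
    hsv=cv2.cvtColor(c['color'],cv2.COLOR_RGB2HSV)
    return cv2.inRange(hsv,(8,150,120),(22,255,255))
def block(c,roi=(190,175,330,330),fence_only=False):
    """top-camera: block centre, corners at z=.05, line direction"""
    img=c['color']; x0,y0,x1,y1=roi
    g=cv2.cvtColor(img,cv2.COLOR_RGB2HSV)[y0:y1,x0:x1]
    m=((g[...,2]>120)).astype(np.uint8)*255
    m=cv2.morphologyEx(m,cv2.MORPH_CLOSE,np.ones((9,9)))
    cs=cv2.findContours(m,cv2.RETR_EXTERNAL,cv2.CHAIN_APPROX_NONE)[0]
    k=max(cs,key=cv2.contourArea).reshape(-1,2)+[x0,y0]
    w=onz(c,k,.05)
    rect=cv2.minAreaRect((w*1000).astype(np.float32))
    o=orange(c)[y0:y1,x0:x1]; ys,xs=np.nonzero(o)
    ow=onz(c,np.c_[xs+x0,ys+y0],.05)
    om=ow.mean(0); u,s,v=np.linalg.svd(ow-om); 
    return dict(rect=rect,corners=cv2.boxPoints(rect),line_c=om*1000,line_deg=np.degrees(np.arctan2(v[0,1],v[0,0])),n=len(xs),s=s/np.sqrt(len(xs)))
E
python3 - <<'E'
from h import *
c=cap('top','t1.png')
print('cam',rays(c,[[280,210]])[0])
for k,v in block(c).items(): print(k,v)
o=orange(c)[140:175,245:285]; ys,xs=np.nonzero(o); px=np.c_[xs+245,ys+140]
print(px.min(0),px.max(0)); 
im=c['color'];cv2.imwrite('pics/crop.png',cv2.resize(im[130:260,130:330,::-1],None,fx=4,fy=4,interpolation=cv2.INTER_NEAREST))
print(onz(c,[[155,212],[411,268],[428,207]],0))
E
```

```text
cam [0.42406278 0.00471763 1.49419903]
rect ((543.515380859375, 71.05630493164062), (112.95110321044922, 91.40751647949219), 43.72321319580078)
corners [[471.11194   65.05133 ]
 [534.2905    -1.007721]
 [615.9188    77.06128 ]
 [552.74023  143.12033 ]]
line_c [545.22030231  71.38686466]
line_deg 133.18983652461165
n 54
s [0.02598069 0.00117985]
[259 161] [272 168]
[[ 0.5726379   0.35145525]
 [ 0.41722518 -0.3518073 ]
 [ 0.58538791 -0.40341018]]
```

View pics/crop.png

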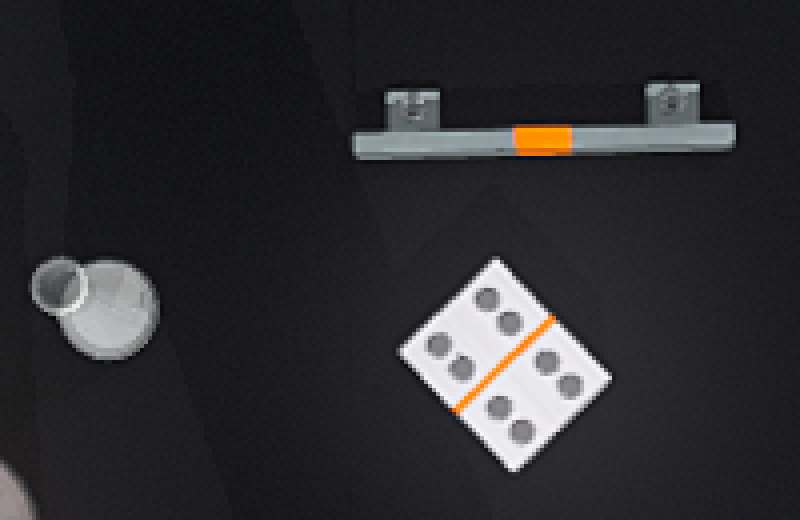

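Run:
```python
from h import *
c=cap('top','t2.png')
g=c['color'].astype(float).mean(2)
# subpixel bottom edge per column; bright going dark
pts=[]
for x in range(222,311):
    col=g[150:180,x]
    # bottom edge: last crossing of half level
    hi=np.median(col[(col>90)]) if (col>90).any() else 0
    i=np.nonzero(col>60)[0]
    if len(i)==0: continue
    j=i[-1]; f=(col[j]-60)/(col[j]-col[j+1]); pts.append((x,150+j+f))
pts=np.array(pts); w=onz(c,pts,0.0)
for it in range(3):
    p=np.polyfit(w[:,1],w[:,0],1); res=w[:,0]-np.polyval(p,w[:,1]); k=abs(res)<.0025; w=w[k]
print('front z0 x= a*y+b',p,'std',res[k].std(),'n',k.sum(), 'normal ang',np.degrees(np.arctan(-p[0])))
# ends
for row in (163,164,165,166): 
    i=np.nonzero(g[row,200:330]>70)[0]+200; print(row,i.min(),i.max(),onz(c,[[i.min()-.5,row],[i.max()+.5,row]],.02)*1000)
hsv=orange(c); ys,xs=np.nonzero(hsv[155:172,250:280]); print(sorted(set(ys+155)),onz(c,[[xs.min()+249.5,165],[xs.max()+250.5,165]],.02)*1000)
s=cap('scene','s2.png')
y0=np.mean(onz(c,[[xs.min()+249.5,165],[xs.max()+250.5,165]],.02)[:,1]); print(y0)
cv2.imwrite('pics/sc.png',cv2.resize(s['color'][120:420,100:400,::-1],None,fx=2,fy=2))
```

```text
front z0 x= a*y+b [-0.02677558  0.69491339] std 0.00031088166771983216 n 89 normal ang 1.5337614707493568
163 218 313 [[705.31457013 178.14011874]
 [705.06238839 -85.03414359]]
164 218 313 [[702.53421606 178.10926586]
 [702.27873267 -85.0120912 ]]
165 218 313 [[699.7550295  178.07849879]
 [699.49624659 -84.9900757 ]]
166 218 312 [[696.97700651 178.04781741]
 [696.71533594 -82.22379609]]
[np.int64(161), np.int64(162), np.int64(163), np.int64(164), np.int64(165), np.int64(166), np.int64(167), np.int64(168)] [[699.58815592  65.77026247]
 [699.55044913  27.42271538]]
0.04659648892179239
```

View pics/sc.png

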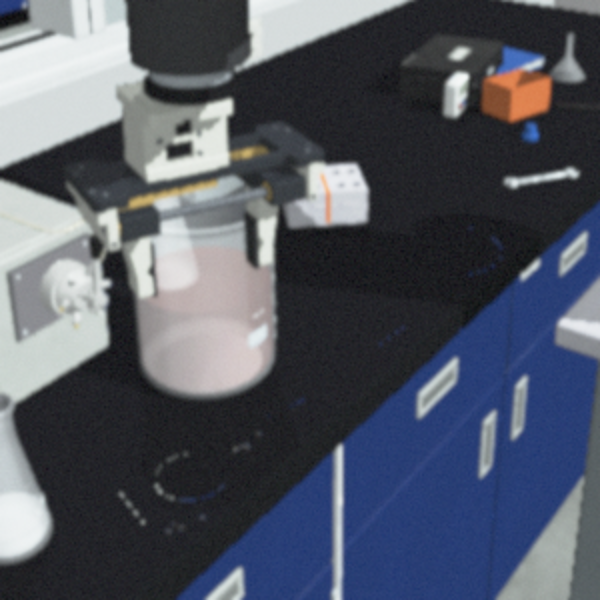

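```bash
cat >> h.py <<'E'
from scipy.spatial.transform import Rotation as Ro
def inc(p0,yaw0,tg):
    """tg rows (x,y,z,yaw) world; p0 commanded pose (m,deg)"""
    R=Ro.from_euler('xyz',[180,0,yaw0],degrees=True)
    for t in tg:
        d=R.inv().apply(np.array(t[:3])-p0)
        print('[[%.3f,%.3f,%.3f],[0,0,%.3f],1],'%(*d,-np.radians(t[3]-yaw0)))
def arc(c,piv,a0,p,yaw,dth,n):
    """rotate tool pose p,yaw about piv by dth deg in n rows"""
    out=[]
    for i in range(1,n+1):
        th=dth*i/n; q=Ro.from_euler('z',th,degrees=True).apply(np.r_[np.array(p[:2])-piv,0])[:2]+piv
        out.append((*q,p[2],yaw+th))
    return out
E
python3 - <<'E'
from h import *
c0=np.array([.544,.071]);a=np.radians(-46.4);bx=np.array([np.cos(a),np.sin(a)]);by=np.array([-bx[1],bx[0]])
p=c0+by*.086-bx*.034; print(p)
inc([.29,.61,.227],-25.4,[(.29,.61,.327,-25.4),(*p,.327,-46.4),(*p,.012,-46.4)])
E
```

```text
[0.58283172 0.15492912]
[[0.000,0.000,-0.100],[0,0,-0.000],1],
[[0.460,0.285,-0.100],[0,0,0.367],1],
[[0.460,0.285,0.215],[0,0,0.367],1],
```

>>> {"method": "step_arm", "body": {
  "increments": [
    [[0,0,-0.05],[0,0,0],1],
    [[0,0,-0.1],[0,0,0],1],
    [[0,0,-0.1],[0,0,0],1],
    [[0.46,0.285,-0.1],[0,0,0.367],1],
    [[0.46,0.285,-0.1],[0,0,0.367],1],
    [[0.46,0.285,-0.1],[0,0,0.367],1],
    [[0.46,0.285,-0.1],[0,0,0.367],1],
    [[0.46,0.285,-0.1],[0,0,0.367],1],
    [[0.46,0.285,-0.1],[0,0,0.367],1],
    [[0.46,0.285,-0.1],[0,0,0.367],1]
  ]
}}

```text
time_s: 1.25
tcp_pos: [0.48, 0.3135, 0.3268]
eef_rot: [-180.0, 0.0, -46.4]
contact_force: [0.9, 0.5, 0.3]
gripper_width: 0.0134
```

Run:
```python
from h import *
s=r.get_state(); print(s['tcp_pos'],s['qd'],s['time_s'])
inc(s['tcp_pos'],-46.4,[(.583,.155,.327,-46.4)])
```

```text
[0.48001176 0.31352778 0.32683474] [-49.12312325  -1.87830211  -2.63784249   0.09246003   0.64656399
  48.72425055] 1.25
[[0.186,0.035,-0.000],[0,0,-0.000],1],
```

>>> {"method": "step_arm", "body": {
  "increments": [
    [[0.18,0.035,0],[0,0,0],1],
    [[0.18,0.035,0],[0,0,0],1],
    [[0.18,0.035,0],[0,0,0],1],
    [[0.18,0.035,0],[0,0,0],1],
    [[0.18,0.035,0],[0,0,0],1],
    [[0.18,0.035,0],[0,0,0],1]
  ]
}}

```text
time_s: 1.85
tcp_pos: [0.5783, 0.1599, 0.3262]
eef_rot: [180.0, 0.0, -46.6]
contact_force: [-0.5, 0.0, -0.4]
gripper_width: 0.0004
```

Run:
```python
from h import *
s=r.get_state(); print(s['tcp_pos'],s['qd'].round(1),s['eef_rot'],s['gripper_width'],s['contact_force'])
inc(s['tcp_pos'],-46.4,[(.583,.155,.012,-46.4)])
```

```text
[0.5782546  0.15987441 0.32624792] [ 1.9 -0.4 -0.2 -0.1  0.  -0.3] [ 1.79977929e+02  1.34719294e-02 -4.65761575e+01] 0.00042885928093653583 [-0.52279845  0.01600007 -0.39898911]
[[0.007,-0.000,0.314],[0,0,-0.000],1],
```

>>> {"method": "step_arm", "body": {
  "increments": [
    [[0.006,0,0.05],[0,0,0],1],
    [[0.006,0,0.1],[0,0,0],1],
    [[0.006,0,0.15],[0,0,0],1],
    [[0.006,0,0.2],[0,0,0],1],
    [[0.006,0,0.24],[0,0,0],1],
    [[0.006,0,0.27],[0,0,0],1],
    [[0.006,0,0.295],[0,0,0],1],
    [[0.006,0,0.31],[0,0,0],1],
    [[0.006,0,0.312],[0,0,0],1],
    [[0.006,0,0.312],[0,0,0],1]
  ]
}}

```text
time_s: 2.85
tcp_pos: [0.5819, 0.1573, 0.0147]
eef_rot: [180.0, -0.0, -46.4]
contact_force: [0.4, -0.5, 0.5]
gripper_width: 0.0001
```

Run:
```python
from h import *
s=r.get_state(); print(s['tcp_pos'],s['qd'].round(1),s['eef_rot'],s['gripper_width'],s['contact_force'])
c=cap('top','t3.png');w=cap('wrist','w3.png');print(w['T_tool_cam'])
cv2.imwrite('pics/crop3.png',cv2.resize(c['color'][130:260,130:330,::-1],None,fx=4,fy=4))
```

```text
[0.58193905 0.15731635 0.01466072] [-0.3 -1.4  0.9  0.2 -0.4  0. ] [ 1.79978007e+02 -3.41057330e-03 -4.63734043e+01] 0.00014249834537511736 [ 0.40978756 -0.49794147  0.54605015]
[[ 9.23009188e-04 -9.52012066e-01 -3.06059104e-01  8.32417010e-02]
 [ 9.99999232e-01  6.25726275e-04  1.06943238e-03 -1.29608183e-03]
 [-8.26603306e-04 -3.06059856e-01  9.52011912e-01 -1.57585840e-01]
 [ 0.00000000e+00  0.00000000e+00  0.00000000e+00  1.00000000e+00]]
```

View pics/crop3.png

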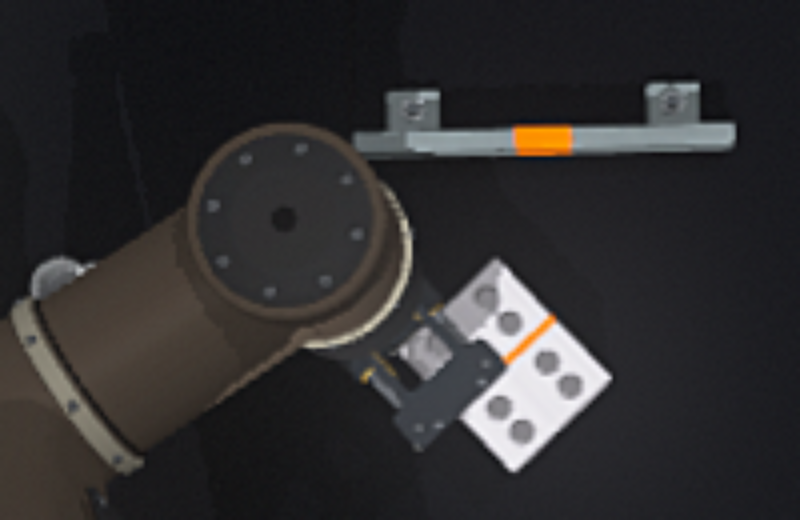

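View pics/w3.png

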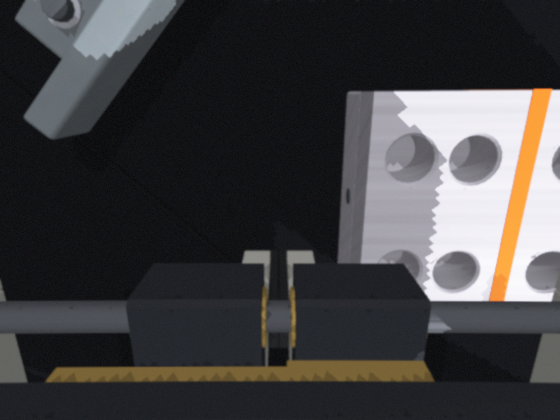

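Run:
```python
from h import *
c0=np.array([.544,.071]);a=np.radians(-46.4);bx=np.array([np.cos(a),np.sin(a)]);by=np.array([-bx[1],bx[0]])
s=r.get_state();p=s['tcp_pos'];print((p[:2]-c0)@bx,(p[:2]-c0)@by)
q=np.r_[p[:2]-by*.01,p[2]]
inc(p,-46.4,[(*q,-46.4)]+arc(0,c0+bx*.055,0,q,-46.4,24,10))
```

```text
-0.035832170862098 0.08761967935943848
[[-0.000,0.010,0.000],[0,0,-0.000],1],
[[-0.003,0.014,0.000],[0,0,-0.042],1],
[[-0.006,0.018,0.000],[0,0,-0.084],1],
[[-0.009,0.022,0.000],[0,0,-0.126],1],
[[-0.012,0.026,0.000],[0,0,-0.168],1],
[[-0.014,0.031,0.000],[0,0,-0.209],1],
[[-0.016,0.035,0.000],[0,0,-0.251],1],
[[-0.019,0.040,0.000],[0,0,-0.293],1],
[[-0.020,0.044,0.000],[0,0,-0.335],1],
[[-0.022,0.049,0.000],[0,0,-0.377],1],
[[-0.024,0.054,0.000],[0,0,-0.419],1],
```

>>> {"method": "step_arm", "body": {
  "increments": [
    [[0,0.004,0],[0,0,0],1],
    [[0,0.008,0],[0,0,0],1],
    [[0,0.012,0],[0,0,0],1],
    [[0,0.014,0],[0,0,0],1],
    [[0,0.014,0],[0,0,0],1]
  ]
}}

```text
time_s: 3.45
tcp_pos: [0.5724, 0.1471, 0.0151]
eef_rot: [-179.9, -0.0, -46.5]
contact_force: [-0.2, 2.0, 1.0]
gripper_width: 0.0002
```

Run:
```python
from h import *
s=r.get_state(); print(s['tcp_pos'],s['eef_rot'],s['contact_force'])
c=cap('top','t4.png');w=cap('wrist','w4.png')
```

```text
[0.57244859 0.14709066 0.01512829] [-1.79906923e+02 -1.75389448e-02 -4.64508880e+01] [-0.17008628  2.01351022  1.00491196]
```

View pics/w4.png

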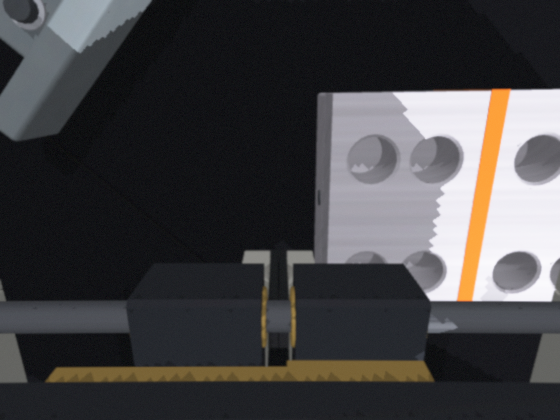

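>>> {"method": "step_arm", "body": {
  "increments": [
    [[-0.002,0.004,0],[0,0,-0.042],1],
    [[-0.005,0.008,0],[0,0,-0.084],1],
    [[-0.007,0.013,0],[0,0,-0.126],1],
    [[-0.009,0.017,0],[0,0,-0.168],1],
    [[-0.011,0.022,0],[0,0,-0.209],1],
    [[-0.013,0.026,0],[0,0,-0.251],1],
    [[-0.015,0.03,0],[0,0,-0.293],1],
    [[-0.017,0.035,0],[0,0,-0.335],1],
    [[-0.018,0.04,0],[0,0,-0.377],1],
    [[-0.02,0.045,0],[0,0,-0.419],1]
  ]
}}

```text
time_s: 4.55
tcp_pos: [0.5265, 0.1309, 0.015]
eef_rot: [-179.9, -0.1, -22.3]
contact_force: [1.4, 3.1, 1.3]
gripper_width: 0.0001
```

Run:
```python
from h import *
s=r.get_state(); print(s['tcp_pos'],s['eef_rot'],s['contact_force'])
c=cap('top','t5.png');w=cap('wrist','w5.png')
cv2.imwrite('pics/crop5.png',cv2.resize(c['color'][130:280,180:330,::-1],None,fx=4,fy=4))
```

```text
[0.52648679 0.13092251 0.01497415] [-1.79915669e+02 -7.17372010e-02 -2.23156679e+01] [1.42891584 3.07582203 1.33840189]
```

View pics/crop5.png

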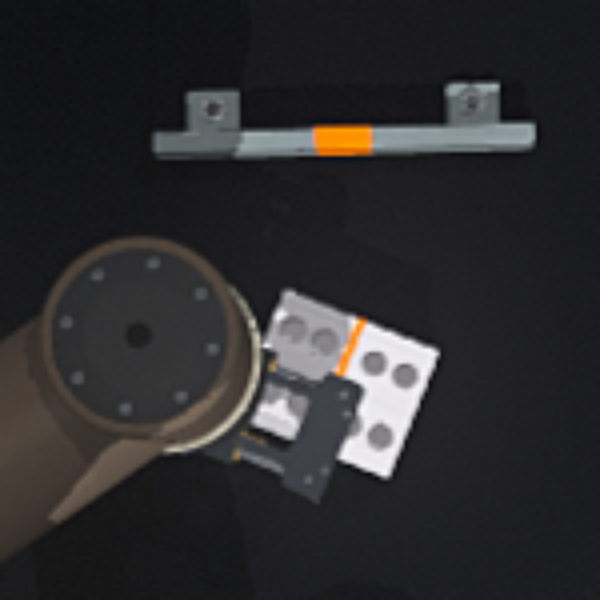

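View pics/w5.png

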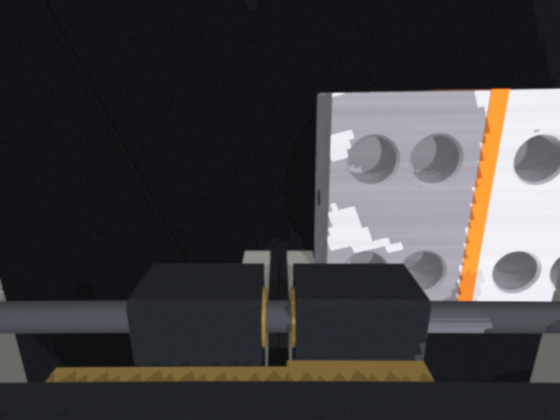

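Run:
```python
from h import *
s=r.get_state();p=s['tcp_pos'];yaw=s['eef_rot'][2];print(s['joints'])
a=np.radians(yaw);bx=np.array([np.cos(a),np.sin(a)]);by=np.array([-bx[1],bx[0]])
c0=p[:2]-by*.0737+bx*.036;print(c0)
q=c0-bx*.0665-by*.034;print(q)
inc(p,yaw,[(*(p[:2]+by*.02),.015,yaw),(*(p[:2]+by*.02),.115,yaw),(*q,.115,yaw),(*q,.015,yaw)])
q2=q+bx*.012
print()
inc(np.r_[q,.015],yaw,[(*q2,.015,yaw)]+arc(0,c0+by*.055,0,[*q2,.015],yaw,23.9,10))
```

```text
[ 3.46768909e+01  2.15485487e+01 -3.04676950e+01  1.10180990e-02
 -3.79355783e+01  3.29216477e+01]
[0.53099404 0.04861851]
[0.4565561  0.04251575]
[[0.000,-0.020,-0.000],[0,0,-0.000],1],
[[0.000,-0.020,-0.100],[0,0,-0.000],1],
[[-0.030,0.108,-0.100],[0,0,-0.000],1],
[[-0.030,0.108,-0.000],[0,0,-0.000],1],

[[0.012,-0.000,-0.000],[0,0,-0.000],1],
[[0.016,0.002,0.000],[0,0,-0.042],1],
[[0.020,0.004,0.000],[0,0,-0.083],1],
[[0.024,0.006,0.000],[0,0,-0.125],1],
[[0.028,0.008,0.000],[0,0,-0.167],1],
[[0.032,0.009,0.000],[0,0,-0.209],1],
[[0.036,0.011,0.000],[0,0,-0.250],1],
[[0.040,0.012,0.000],[0,0,-0.292],1],
[[0.044,0.013,0.000],[0,0,-0.334],1],
[[0.048,0.014,0.000],[0,0,-0.375],1],
[[0.053,0.014,0.000],[0,0,-0.417],1],
```

>>> {"method": "step_arm", "body": {
  "increments": [
    [[0,-0.02,0],[0,0,0],1],
    [[0,-0.02,-0.05],[0,0,0],1],
    [[0,-0.02,-0.1],[0,0,0],1],
    [[-0.015,0.025,-0.1],[0,0,0],1],
    [[-0.03,0.07,-0.1],[0,0,0],1],
    [[-0.03,0.108,-0.1],[0,0,0],1],
    [[-0.03,0.108,-0.1],[0,0,0],1],
    [[-0.03,0.108,-0.06],[0,0,0],1],
    [[-0.03,0.108,-0.02],[0,0,0],1],
    [[-0.03,0.108,0],[0,0,0],1]
  ]
}}

```text
time_s: 5.65
tcp_pos: [0.4556, 0.0416, 0.012]
eef_rot: [179.8, 0.1, -22.6]
contact_force: [0.5, -0.4, 0.3]
gripper_width: 0.0001
```

>>> {"method": "step_arm", "body": {
  "increments": [
    [[0,0,0],[0,0,0],1],
    [[0,0,0],[0,0,0],1]
  ]
}}

```text
time_s: 5.85
tcp_pos: [0.4571, 0.0422, 0.0146]
eef_rot: [179.9, 0.0, -22.4]
contact_force: [-0.4, 0.3, -0.1]
gripper_width: 0.0001
```

Run:
```python
from h import *
s=r.get_state(); print(s['tcp_pos'],s['eef_rot'],s['contact_force'])
c=cap('top','t6.png')
cv2.imwrite('pics/crop6.png',cv2.resize(c['color'][130:280,180:330,::-1],None,fx=4,fy=4))
for k,v in block(c).items(): print(k,v)
```

```text
[0.45706703 0.04224182 0.0146059 ] [ 1.79920257e+02  3.94393945e-02 -2.24478675e+01] [-0.43818972  0.2528486  -0.07176933]
rect ((539.0400390625, 43.02741241455078), (117.97712707519531, 72.07628631591797), 68.10150146484375)
corners [[483.60162     1.7360191]
 [550.47736   -25.145802 ]
 [594.47845    84.3188   ]
 [527.6027    111.20062  ]]
line_c [554.69811708  41.08198565]
line_deg 156.82095644397688
n 22
s [0.01285736 0.00109698]
```

View pics/crop6.png

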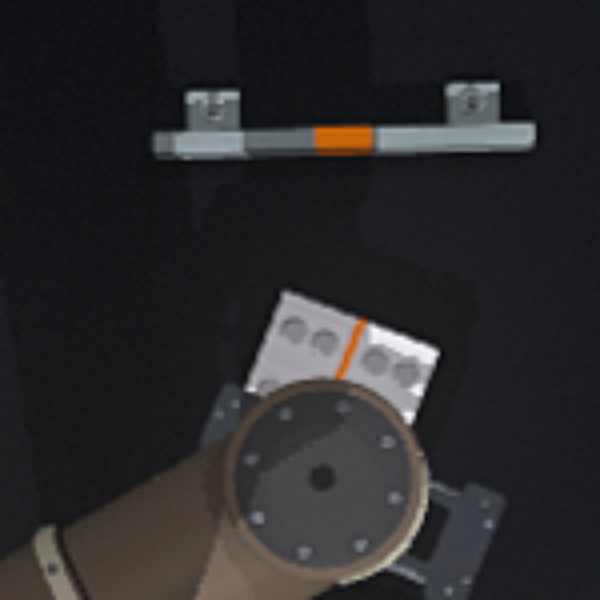

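>>> {"method": "step_arm", "body": {
  "increments": [
    [[0.004,0,0],[0,0,0],1],
    [[0.008,0,0],[0,0,0],1],
    [[0.011,0,0],[0,0,0],1],
    [[0.011,0,0],[0,0,0],1]
  ]
}}

```text
time_s: 6.3
tcp_pos: [0.4676, 0.0377, 0.0151]
eef_rot: [-179.9, -0.0, -22.5]
contact_force: [0.5, -0.6, -0.7]
gripper_width: 0.0002
```

Run:
```python
from h import *
s=r.get_state(); print(s['tcp_pos'],s['eef_rot'],s['contact_force'])
w=cap('wrist','w7.png')
```

```text
[0.46760518 0.03774689 0.0150586 ] [-1.79947820e+02 -4.76141218e-02 -2.24717188e+01] [ 0.51123204 -0.57264653 -0.67159413]
```

View pics/w7.png

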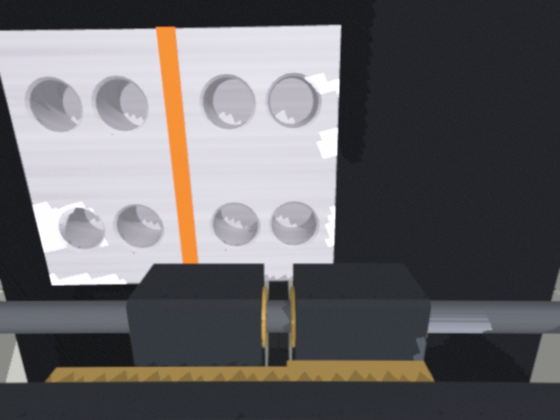

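>>> {"method": "step_arm", "body": {
  "increments": [
    [[0.005,0.002,0],[0,0,-0.042],1],
    [[0.009,0.004,0],[0,0,-0.083],1],
    [[0.013,0.006,0],[0,0,-0.125],1],
    [[0.017,0.008,0],[0,0,-0.167],1],
    [[0.021,0.009,0],[0,0,-0.209],1],
    [[0.025,0.011,0],[0,0,-0.25],1],
    [[0.029,0.012,0],[0,0,-0.292],1],
    [[0.033,0.013,0],[0,0,-0.334],1],
    [[0.037,0.014,0],[0,0,-0.375],1],
    [[0.042,0.014,0],[0,0,-0.417],1]
  ]
}}

```text
time_s: 7.35
tcp_pos: [0.498, 0.0077, 0.0142]
eef_rot: [179.9, 0.2, 1.5]
contact_force: [-5.7, -0.7, 4.9]
gripper_width: 0.0005
```

Run:
```python
from h import *
s=r.get_state(); print(s['tcp_pos'],s['eef_rot'],s['contact_force'])
w=cap('wrist','w8.png')
c=cap('top','t8.png')
cv2.imwrite('pics/crop8.png',cv2.resize(c['color'][130:280,180:330,::-1],None,fx=4,fy=4))
```

```text
[0.49799176 0.00774446 0.01421626] [179.94030641   0.22319801   1.49227708] [-5.67610066 -0.72109183  4.92632525]
```

View pics/crop8.png

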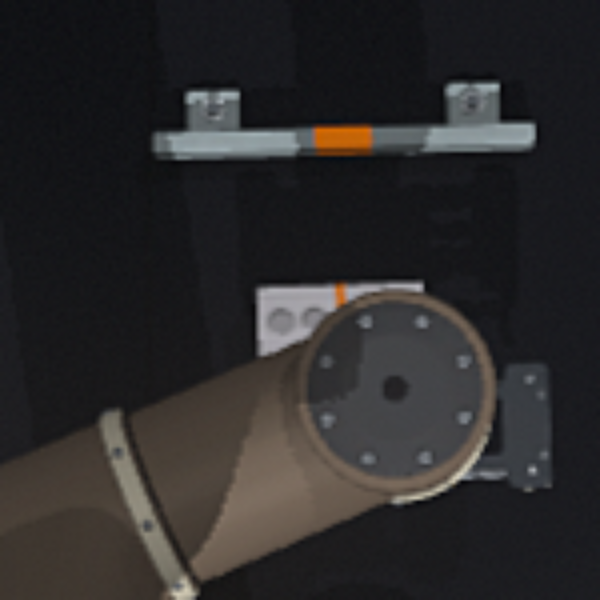

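View pics/w8.png

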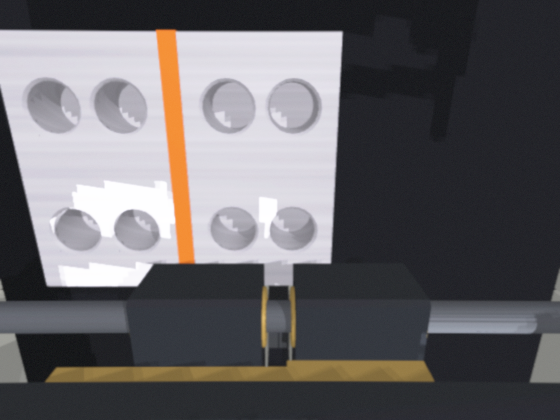

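>>> {"method": "step_arm", "body": {
  "increments": [
    [[-0.015,0,0],[0,0,0],1],
    [[-0.035,0,0],[0,0,0],1],
    [[-0.035,0.04,-0.03],[0,0,0],1],
    [[-0.035,0.08,-0.06],[0,0,0],1],
    [[-0.035,0.12,-0.06],[0,0,0],1],
    [[-0.035,0.14,-0.06],[0,0,0],1],
    [[-0.035,0.15,-0.06],[0,0,0],1]
  ]
}}

```text
time_s: 8.15
tcp_pos: [0.4693, -0.1436, 0.075]
eef_rot: [-180.0, -0.1, 1.3]
contact_force: [0.1, -0.2, 0.7]
gripper_width: 0.0
```

Run:
```python
from h import *
s=r.get_state(); print(s['tcp_pos'],s['eef_rot'],s['contact_force'])
c=cap('top','t9.png')
cv2.imwrite('pics/crop9.png',cv2.resize(c['color'][130:280,180:330,::-1],None,fx=4,fy=4))
for k,v in block(c).items(): print(k,v)
```

```text
[ 0.46925555 -0.14359652  0.074986  ] [-1.79996948e+02 -8.46396445e-02  1.26884276e+00] [ 0.12539417 -0.23135697  0.67723502]
rect ((506.51153564453125, 2.5631256103515625), (263.0578308105469, 129.34744262695312), 39.93634796142578)
corners [[ 364.14426   -32.28094 ]
 [ 447.1771   -131.45914 ]
 [ 648.8788     37.407192]
 [ 565.84595   136.58539 ]]
line_c [567.02791094  47.5826542 ]
line_deg -178.0384421804984
n 39
s [0.02130181 0.0011052 ]
```

View pics/crop9.png

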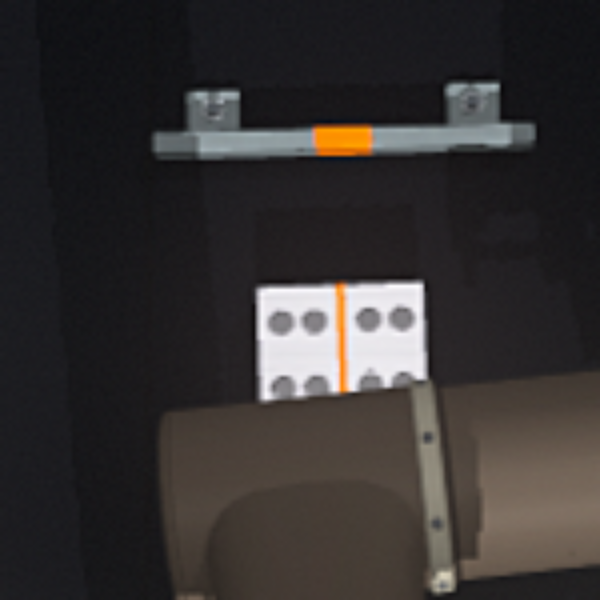

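```bash
cat >> h.py <<'E'
def topedge(c,xa,xb,ra,rb,z=.05,th=110,last=False):
    g=c['color'].astype(float).mean(2); P=[]
    for x in range(xa,xb):
        col=g[ra:rb,x]; i=np.nonzero(col>th)[0]
        if len(i)==0: continue
        j=i[0]
        if j==0: continue
        P.append((x,ra+j-(col[j]-th)/(col[j]-col[j-1])))
    w=onz(c,np.array(P),z)
    for _ in range(3):
        p=np.polyfit(w[:,1],w[:,0],1); w=w[abs(w[:,0]-np.polyval(p,w[:,1]))<.002]
    return np.degrees(np.arctan(-p[0])),p,len(w),w[:,1].min(),w[:,1].max()
E
python3 - <<'E'
from h import *
c=cap('top','t10.png')
print(topedge(c,243,287,192,215))
g=c['color'].astype(float).mean(2)
for row in (205,210,215,220):
    i=np.nonzero(g[row,225:300]>110)[0]+225; print(row,i.min(),i.max(),onz(c,[[i.min()-.5,row],[i.max()+.5,row]],.05).round(4).tolist())
E
```

```text
(np.float64(1.8969290443999416), array([-0.03311976,  0.5995635 ]), 42, np.float64(-0.006375964303087293), np.float64(0.10288664624718567))
205 244 285 [[0.586, 0.1042], [0.5859, -0.0077]]
210 244 285 [[0.5726, 0.1041], [0.5725, -0.0076]]
215 244 285 [[0.5593, 0.104], [0.5591, -0.0076]]
220 244 286 [[0.5459, 0.104], [0.5458, -0.0102]]
```

Run:
```python
from h import *
s=r.get_state();p=s['tcp_pos'];y=s['eef_rot'][2];print(p,y)
inc(p,y,[(.4755,.0452,.075,1.6),(.4755,.0452,.015,1.6)])
```

```text
[ 0.46905566 -0.14286427  0.07451944] 1.2990552131433701
[[0.011,-0.188,-0.000],[0,0,-0.005],1],
[[0.011,-0.188,0.060],[0,0,-0.005],1],
```

>>> {"method": "step_arm", "body": {
  "increments": [
    [[0.008,-0.04,0],[0,0,-0.005],1],
    [[0.008,-0.08,0],[0,0,-0.005],1],
    [[0.008,-0.12,0],[0,0,-0.005],1],
    [[0.008,-0.16,0],[0,0,-0.005],1],
    [[0.008,-0.188,0],[0,0,-0.005],1],
    [[0.008,-0.188,0],[0,0,-0.005],1],
    [[0.008,-0.188,0.03],[0,0,-0.005],1],
    [[0.008,-0.188,0.055],[0,0,-0.005],1],
    [[0.008,-0.188,0.06],[0,0,-0.005],1],
    [[0.008,-0.188,0.06],[0,0,-0.005],1]
  ]
}}

```text
time_s: 9.25
tcp_pos: [0.4716, 0.0459, 0.014]
eef_rot: [179.9, 0.1, 1.7]
contact_force: [-0.1, 0.0, 0.8]
gripper_width: 0.0004
```

Run:
```python
from h import *
s=r.get_state(); print(s['tcp_pos'],s['eef_rot'],s['contact_force'])
w=cap('wrist','w11.png')
```

```text
[0.47164514 0.0459149  0.01398889] [1.79930806e+02 1.21190754e-01 1.74607200e+00] [-0.10046585  0.00528856  0.81547233]
```

View pics/w11.png

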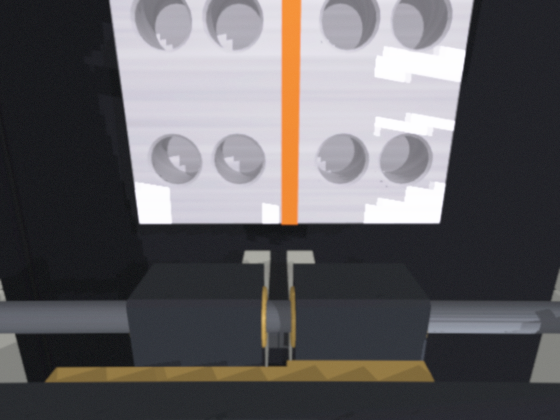

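Run:
```python
from h import *
s=r.get_state(); w=r.capture('wrist')
K=w['intrinsics'];T=w['T_tool_cam']
Rw=Ro.from_euler('xyz',s['eef_rot'],degrees=True).as_matrix()
px=np.float64([[138,224],[441,224],[290,224],[290,100],[242,257],[315,257]]).reshape(-1,1,2)
p=cv2.undistortPoints(px,K,np.array([w['k1'],0,0,0,0.])).reshape(-1,2)
d=(np.c_[p,np.ones(len(p))]@T[:3,:3].T)@Rw.T; o=Rw@T[:3,3]+s['tcp_pos']
print(K[0,2]); print((o+d*((.05-o[2])/d[:,2:])).round(4))
print((o+d[4:]*((.016-o[2])/d[4:,2:])).round(4))
```

```text
278.12361890357477
[[ 0.5081  0.0999  0.05  ]
 [ 0.5116 -0.0119  0.05  ]
 [ 0.5099  0.0438  0.05  ]
 [ 0.5538  0.0457  0.05  ]
 [ 0.4958  0.0616  0.05  ]
 [ 0.4967  0.0337  0.05  ]]
[[0.4789 0.0648 0.016 ]
 [0.48   0.0293 0.016 ]]
```

>>> {"method": "step_arm", "body": {
  "increments": [
    [[0.01,0.003,0],[0,0,0],1],
    [[0.02,0.003,0],[0,0,0],1],
    [[0.027,0.003,0],[0,0,0],1],
    [[0.033,0.003,0],[0,0,0],1],
    [[0.039,0.003,0],[0,0,0],1],
    [[0.045,0.003,0],[0,0,0],1],
    [[0.051,0.003,0],[0,0,0],1],
    [[0.057,0.003,0],[0,0,0],1],
    [[0.063,0.003,0],[0,0,0],1],
    [[0.07,0.003,0],[0,0,0],1]
  ]
}}

```text
time_s: 10.35
tcp_pos: [0.5409, 0.0442, 0.0143]
eef_rot: [179.9, 0.2, 1.7]
contact_force: [-6.0, -0.8, 3.7]
gripper_width: 0.0002
```

```bash
cat > look.py <<'E'
from h import *
import sys
n=sys.argv[1]
s=r.get_state(); print(s['tcp_pos'],s['eef_rot'],s['contact_force'])
w=cap('wrist','w%s.png'%n);c=cap('top','t%s.png'%n)
a=cv2.resize(c['color'][130:260,190:330,::-1],(0,0),fx=3,fy=3);b=cv2.resize(w['color'][:,:,::-1],(0,0),fx=.65,fy=.65)
o=np.zeros((max(a.shape[0],b.shape[0]),a.shape[1]+b.shape[1],3),np.uint8);o[:a.shape[0],:a.shape[1]]=a;o[:b.shape[0],a.shape[1]:]=b
cv2.imwrite('pics/l%s.png'%n,o)
E
python3 look.py 12
```

```text
[0.54089152 0.04418739 0.01432579] [179.9399281    0.21562411   1.66632273] [-6.01193076 -0.76467266  3.69759283]
```

View pics/l12.png

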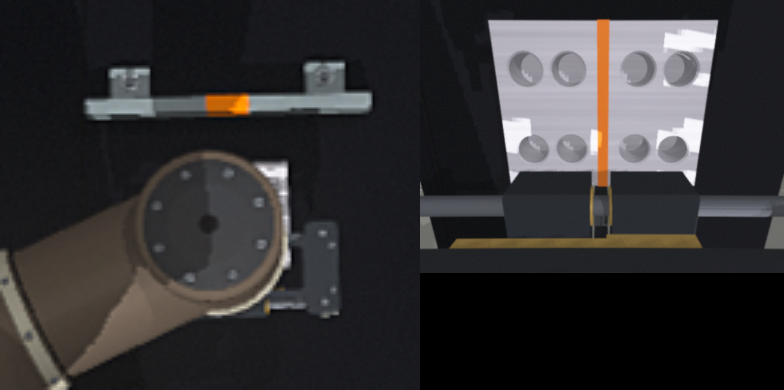

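>>> {"method": "step_arm", "body": {
  "increments": [
    [[0.006,0,0],[0,0,0],1],
    [[0.012,0,0],[0,0,0],1],
    [[0.018,0,0],[0,0,0],1],
    [[0.024,0,0],[0,0,0],1],
    [[0.029,0,0],[0,0,0],1],
    [[0.034,0,0],[0,0,0],1],
    [[0.039,0,0],[0,0,0],1],
    [[0.043,0,0],[0,0,0],1],
    [[0.046,0,0],[0,0,0],1],
    [[0.046,0,0],[0,0,0],1]
  ]
}}

```text
time_s: 11.45
tcp_pos: [0.5879, 0.0461, 0.0142]
eef_rot: [180.0, 0.1, 1.7]
contact_force: [-3.3, -1.7, 0.7]
gripper_width: 0.0002
```

```bash
python3 look.py 13
```

```text
[0.5879255  0.0461356  0.01424766] [1.79978829e+02 7.93081085e-02 1.69413656e+00] [-3.31177266 -1.66668085  0.7322325 ]
```

View pics/l13.png

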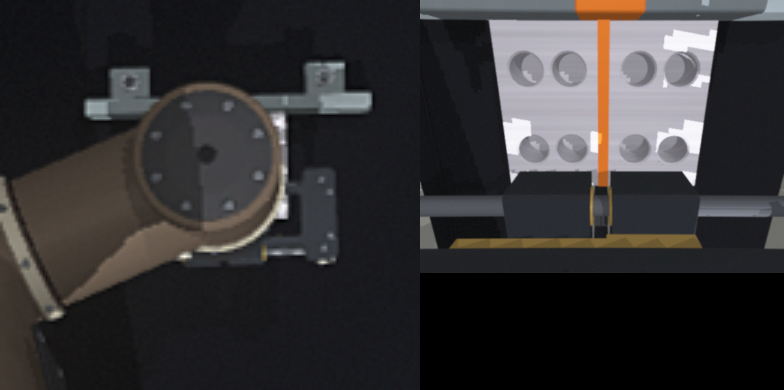

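>>> {"method": "step_arm", "body": {
  "increments": [
    [[0.002,0,0],[0,0,0],1],
    [[0.004,0,0],[0,0,0],1],
    [[0.005,0,0],[0,0,0],1],
    [[0.006,0,0],[0,0,0],1],
    [[0.006,0,0],[0,0,0],1]
  ]
}}

```text
time_s: 12.05
tcp_pos: [0.5946, 0.0468, 0.0144]
eef_rot: [-180.0, -0.0, 1.7]
contact_force: [-2.2, 0.0, -0.9]
gripper_width: 0.0004
```

>>> {"method": "step_arm", "body": {
  "increments": [
    [[0.001,0,0],[0,0,0],1],
    [[0.001,0,0],[0,0,0],1],
    [[0.001,0,0],[0,0,0],1]
  ]
}}

```text
time_s: 12.35
tcp_pos: [0.5946, 0.0468, 0.0145]
eef_rot: [180.0, 0.1, 1.7]
contact_force: [-6.3, 0.4, 0.6]
gripper_width: 0.0005
```

>>> {"method": "step_arm", "body": {
  "increments": [
    [[0.001,0,0],[0,0,0],1],
    [[0.001,0,0],[0,0,0],1],
    [[0.001,0,0],[0,0,0],1]
  ]
}}

```text
time_s: 12.65
tcp_pos: [0.5945, 0.0468, 0.0145]
eef_rot: [180.0, 0.2, 1.7]
contact_force: [-10.0, 2.6, 4.5]
gripper_width: 0.0005
```

>>> {"method": "step_arm", "body": {
  "increments": [
    [[0.001,0,0],[0,0,0],1],
    [[0.001,0,0],[0,0,0],1],
    [[0.002,0,0],[0,0,0],1],
    [[0.002,0,0],[0,0,0],1]
  ]
}}

```text
time_s: 13.05
tcp_pos: [0.5945, 0.0467, 0.0145]
eef_rot: [180.0, 0.4, 1.7]
contact_force: [-18.0, 4.5, 10.5]
gripper_width: 0.0007
```

>>> {"method": "step_arm", "body": {
  "increments": [
    [[0.002,0,0],[0,0,0],1],
    [[0.002,0,0],[0,0,0],1],
    [[0.002,0,0],[0,0,0],1]
  ]
}}

```text
time_s: 13.35
tcp_pos: [0.5945, 0.0465, 0.0142]
eef_rot: [179.9, 0.5, 1.7]
contact_force: [-25.3, 6.7, 14.7]
gripper_width: 0.0003
```

```bash
python3 look.py 14
```

```text
[0.59449889 0.04647294 0.01418114] [179.93786612   0.54416027   1.67803003] [-25.30231537   6.7318892   14.73848836]
```

View pics/w14.png

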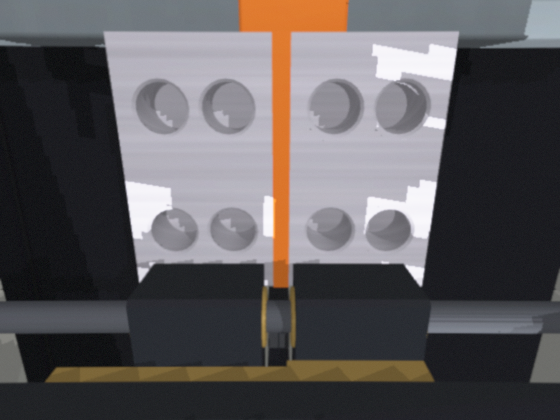

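>>> {"method": "step_arm", "body": {
  "increments": [
    [[-0.005,0,0],[0,0,0],1],
    [[-0.01,0,0],[0,0,0],1],
    [[-0.025,0,0],[0,0,0],1],
    [[-0.05,0,0],[0,0,0],1],
    [[-0.08,0,-0.02],[0,0,0],1],
    [[-0.12,0.03,-0.06],[0,0,0],1],
    [[-0.14,0.07,-0.1],[0,0,0],1],
    [[-0.14,0.11,-0.1],[0,0,0],1],
    [[-0.14,0.15,-0.1],[0,0,0],1],
    [[-0.14,0.15,-0.1],[0,0,0],1]
  ]
}}

```text
time_s: 14.45
tcp_pos: [0.4661, -0.1112, 0.1164]
eef_rot: [180.0, -0.3, 1.5]
contact_force: [0.6, 0.6, -0.5]
gripper_width: 0.0005
```

Run:
```python
from h import *
s=r.get_state(); print(s['tcp_pos'],s['contact_force'],s['time_s'])
c=cap('top','t15.png')
cv2.imwrite('pics/crop15.png',cv2.resize(c['color'][140:240,180:330,::-1],None,fx=5,fy=5,interpolation=cv2.INTER_NEAREST))
g=c['color'].astype(float).mean(2); P=[]
for x in range(240,295):
    col=g[180:212,x]; i=np.nonzero(col>130)[0]
    if len(i): print((x,180+i[-1]),end=' ')
```

```text
[ 0.46610562 -0.11116775  0.11640873] [ 0.59900697  0.59970762 -0.48927787] 14.45
(244, np.int64(199)) (245, np.int64(200)) (246, np.int64(201)) (247, np.int64(201)) (248, np.int64(201)) (249, np.int64(200)) (250, np.int64(200)) (251, np.int64(200)) (252, np.int64(200)) (253, np.int64(200)) (254, np.int64(200)) (255, np.int64(200)) (256, np.int64(200)) (257, np.int64(200)) (258, np.int64(200)) (259, np.int64(200)) (260, np.int64(200)) (261, np.int64(200)) (262, np.int64(200)) (263, np.int64(200)) (264, np.int64(200)) (265, np.int64(199)) (266, np.int64(200)) (267, np.int64(200)) (268, np.int64(200)) (269, np.int64(200)) (270, np.int64(200)) (271, np.int64(200)) (272, np.int64(200)) (273, np.int64(200)) (274, np.int64(200)) (275, np.int64(200)) (276, np.int64(200)) (277, np.int64(200)) (278, np.int64(200)) (279, np.int64(200)) (280, np.int64(200)) (281, np.int64(200)) (282, np.int64(200)) (283, np.int64(199)) (284, np.int64(199)) (285, np.int64(197))
```

View pics/crop15.png

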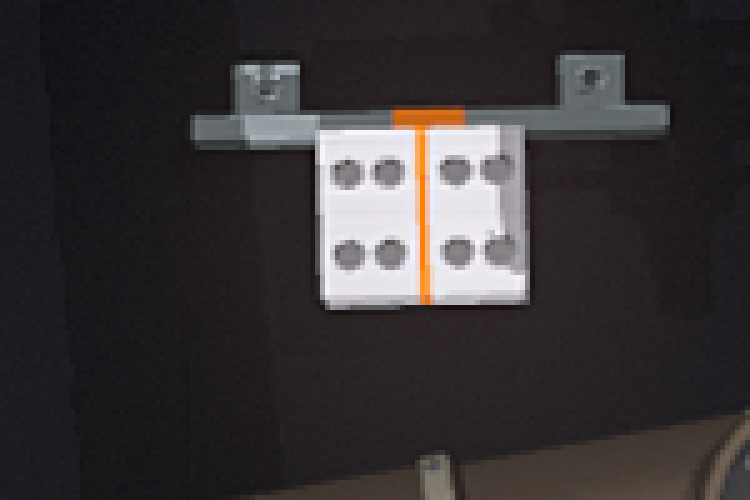

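View pics/t15.png

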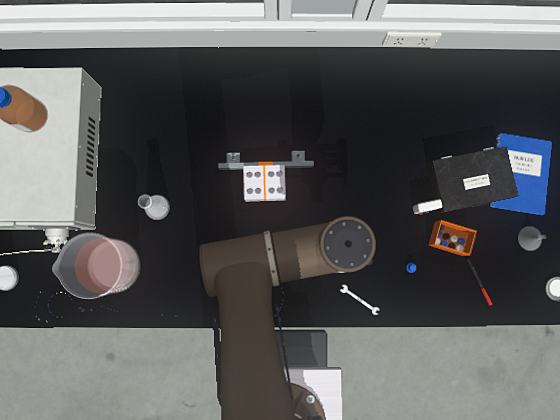

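Run:
```python
from h import *
c=cap('top','t16.png'); a=cv2.imread('pics/t2.png').astype(int)[:,:,::-1]
print(block(c,roi=(236,165,292,212)))
print('line y',onz(c,[[264.6,190]],.05))
b=c['color'].astype(int)
for n,(x,y) in dict(flask=(153,206),timer=(428,207),stopper=(411,268)).items():
    print(n,abs(a-b)[y-16:y+16,x-18:x+18].sum(2).max(), (abs(a-b)[y-16:y+16,x-18:x+18].sum(2)>100).sum())
```

```text
{'rect': ((646.7509765625, 59.1021614074707), (98.29045867919922, 129.21131896972656), 1.6150338649749756), 'corners': array([[595.8044   , 122.29705  ],
       [599.4461   ,  -6.8629384],
       [697.6976   ,  -4.0927277],
       [694.05585  , 125.06726  ]], dtype=float32), 'line_c': array([646.6418134 ,  49.73945371]), 'line_deg': np.float64(-178.0728265525196), 'n': 53, 's': array([0.03107125, 0.0011442 ])}
line y [[0.62624957 0.04804868]]
flask 101 1
timer 14 0
stopper 17 0
```

```bash
python3 -c "
from plant import r
print(r.close_job())"
```

```text
the job is handed in; nothing more can be done
None
```

The block is turned and pressed flush against the fence, with its orange line inside the orange band. I handed the job in after about 14.5 s on the robot's clock.

- **Turning:** Two alternate-corner pushes of about 24° each turned it by 48°. The middle then lay about 25 mm from where it began. The facing side was still about 95 mm clear of the fence.
- **Pushing up:** I pushed the block square on the middle of its back side. At the fence the tool stopped moving while the force rose to about 25 N, so the block was seated. I then backed the arm off, and it was touching nothing when I handed in.
- **Line in band:** The line sits about 1.5–3 mm from the middle of the band, well inside its ±20 mm.
- **Bystanders:** The flask, timer and stopper look unchanged between the before and after top pictures. A single pixel at the flask differs slightly.

Two checks disagreed a little:

- **Angle:** The top camera gives the block's line at 1.9° and the fence at 1.5°. It gave the block the same 1.9° before the final push.
- **Distance:** The block's centre reads about 2 mm short of the nominal flush position, about the calibration error.

I went by the firm stop and the parallel edges in the wrist picture.

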